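# Uncover a column fitting and hold the loupe in focus over it

### The arm

A 6-joint arm with a two-finger parallel gripper is mounted at the origin on the work surface. World frame = base frame: x ahead of the robot, y to its left, z up, the work surface at z = 0. Lengths are in mm, angles in rad, forces in N, time in s.
With the tool pointing down it reaches from about 300 to 775 mm from the base axis. Payload 14.6 kg.
Tool frame: the origin (TCP) lies midway between the tips of the shut fingers; the grasp point (between the pads) lies behind it (manip.grip_depth is the z of the grasp point in the tool frame, in mm); z points along the fingers, y is the line along which they close (so a half turn about z gives the same grasp; the last joint's range is limited). The gripper opens to 94 mm and grips with 3 to 60 N. Pads are 16 mm wide; open, the fingers measure 119 mm over their backs; the gripper's body (75 mm by 177 mm) begins 78 mm behind the grasp point.
Start: joints at [1.185, 0.3, 1.521, -0, 1.321, -0.067], TCP at [172.382, 522.277, 205.446] pointing down, gripper open.
Joint ranges: [-3.03, 3.03], [-0.79, 2.21], [0.23, 2.52], [-1.04, 4.18], [0, 3.07], [-2.55, 2.55]. Speed limits (rad/s): [2.22, 2.22, 2.57, 3.14, 3.14, 3.14].

### API

Orientations are given as [roll, pitch, yaw] about the fixed x, y, z axes, in that order (R = Rz(yaw) Ry(pitch) Rx(roll)).
In Python, from cell import manip gives the robot as it stands.
- The arm moves only by the tool nudge_tcp, called as name([rows], argument=value, ...), one row to a line, values as JSON. Schema: {"type":"object","properties":{"steps":{"type":"array","items":{"type":"object","properties":{"x":{"type":"number"},"y":{"type":"number"},"z":{"type":"number"},"ax":{"type":"number"},"ay":{"type":"number"},"az":{"type":"number"}},"additionalProperties":false},"minItems":1,"maxItems":5},"jaw":{"type":"number"},"squeeze":{"type":"number"},"only":{"type":"string"},"quiet":{"type":"boolean"},"lines":{"type":"string"}},"required":["steps"],"additionalProperties":false}. steps is a list of rows, 1 to 5 of them, each an object with the fields x, y, z (the shift in mm), ax, ay, az (a rotation vector in rad); a field left out counts as zero; each row is the pose to reach, as a shift and turn from the pose commanded when the call began, along the tool's axes at that moment; what a row does not reach only later rows make up. A row lasts 1/10 s, in which the tool goes at most 50 mm and 0.15 rad, less where a joint would pass 70% of its speed; a pose out of reach is approached as far as the arm can. jaw is the finger opening in mm, set as the call begins (left out keeps the last). The fingers move at their own pace and stop on an object; squeeze is the grip in N (left out, the last holds). Time passes only in rows, so rows that do not move let the fingers close. The tool returns the time, the measured TCP pose, the force, the opening and the grip force at its end. only (a regular expression) keeps the lines of the reply that match it, lines (a string "A,B") keeps lines A to B, and quiet returns only ok. Input that does not fit is refused with a message, and nothing moves.
- manip.read_state(): the state, without advancing time (a new reading comes with each control period).
- manip.camera(name): name is "scene" or "top" or "wrist"; returns (picture, depth): 384x512x3 uint8, red, green, blue; 384x512 float32, mm along the optical axis (not along the pixel's ray), 0 where there is no reading.
- manip.camera_info(name): a dict with "K" (3x3 intrinsics, pixels), "rvec" (rotation vector, rad) and "tvec" (3), from world to camera coordinates, as OpenCV has them; the wrist camera has in their place "mount" (4x4, takes a point from camera to tool coordinates, whose origin is the TCP and whose axes are the flange's). Camera axes: x right, y down, z forward; pixel columns grow to the right and rows downward; lengths in mm; the calibration is good to about 2 mm. The wrist camera is an equidistant fisheye: a pixel r from the principal point sees the ray r / f radians off the axis. A picture is of the moment at which its call begins: read the wrist's pose just before it. camera_info takes no time and is no camera call.
- manip.sign_off(): hands the job in; it is judged then, once.
The state is a dict: "clock": time; "joints": joint angles; "qd": joint speeds; "effort": joint torques, N m; "eef_pos": TCP position; "eef_rot": TCP orientation; "wrist_force": force on the tool from outside, world axes, zero at the start; "moment": the same for the moment, N m; "finger_gap": finger opening in mm; "finger_force": force on a finger pad.
Only numpy, scipy, OpenCV 4.12 (cv2) and the standard library are available. Lean on these libraries where they do the work, as an engineer would, in place of code of your own. Each camera call takes 0.05 s, during which the arm holds its last target. There are 200 camera calls.

### The job

Inspect the column end fitting: lift the white gabled dust cover off it and hang the cover astride the horizontal rail, hanging freely and well between the two posts. Then pick up the loupe by its handle and hold it level above the fitting, lens centred over the fitting and at the height of the black collar on the gauge rod, and finish while still holding it there, still. Do not shift the collar, and leave the beaker, the flask and the amber bottle standing where they are.

Things in the scene. Friction and masses are not known exactly. Their poses are not given: they have to be found in the camera images.
- fixture: Fixed aluminium plate 170 x 96 x 20 mm (x from -60 to 110, y +-48) on the bench. Origin on the bench under the upright fitting's axis; x points from the fitting to the gauge rod, z up. The fitting stands in a black holder of 32 mm diameter, under the cover at the start. The gauge rod (8 mm diameter) stands 90 mm from the fitting along x; its top is 175 mm above the bench.
- part_top (a point): Centre of the top of the fitting (a small brass cone on a steel nut), 55 mm above the bench on the fixture's origin axis; under the cover at the start.
- focal_mark (a point): Centre of the black collar (24 mm diameter, 10 mm tall) on the gauge rod; its height differs from run to run (115 to 160 mm above the bench) and marks the height for the middle of the lens. The collar is only held by friction (about 4 N).
- cover: Loose white sheet cover, 0.16 kg, like a small tent-roofed hut with open gable ends: walls 60 mm tall, 76 mm apart outside (x), 70 mm long (y); roof sloping 30 degrees, ridge along y. Origin at centre of underside. On the ridge a grey grip fin, 12 mm thick (x), 44 mm long (y), top 110 mm above the origin, 28 mm of it free. Starts over the fitting, on the plate (underside 20 mm above the bench).
- cover_ridge (a point): Point under the middle of the cover's roof, at the inside of the ridge, 80 mm above the cover's origin. When the cover hangs on the rail this is about 7 mm above the rail's axis.
- rail: Fixed steel rail: horizontal round bar of 12 mm diameter and about 240 mm long on two posts, its axis 160 mm above the bench. Origin on the bench under the middle of the bar; the bar runs along the body's y.
- rail_mid (a point): Middle of the rail's bar, on its axis; y along the bar.
- loupe: Loose hand loupe lying flat on the bench, about 0.12 kg: straight black handle 90 mm long (x), 14 mm wide (y), 20 mm tall, and at its +x end a round steel lens ring of 60 mm outer diameter, 14 mm tall. Origin on the underside, at the middle of the handle; x points along the handle to the lens, z up. Its centre of mass lies about 11 mm from the origin towards the lens.
- lens (a point): Middle of the loupe's lens, 74 mm from the loupe's origin along its x and 7 mm above its underside.
- beaker: Empty glass beaker, 60 mm diameter, 80 mm tall, on the bench to the robot's left front; origin under its centre. Leave it alone.
- flask: Glass volumetric flask with a narrow neck, 80 mm diameter, 160 mm tall, beyond the fixture, towards the rail; origin under its centre. Leave it alone.
- reagent: Amber bottle, 50 mm diameter, 100 mm tall, on the far right; origin under its centre. Leave it alone.

How it is judged:
By the outcome, as a careful person would: the job done as asked, in the order asked, and still so for the second after the job is handed in, while the arm keeps its last pose, push and grip.
It also fails if it takes over 54 s, if anything falls off the work surface, if the arm or the gripper's body presses on something with over 40 N, if the wrist force passes 120 N, or if a joint passes its speed limit or range.

## Working session

There is one attempt and no reset: what is moved stays moved. The work goes in short steps, Python scripts to look and compute and a tool call to move; the robot and the scene stay as the last step left them, time stands still between calls to the robot, and variables do not carry over. Pictures are saved under pics/ and viewed, at most 10 in all, crops included, and the job is handed in when it is done.

```bash
ls; mkdir -p pics
```

Run:
```python
from cell import manip
import cv2,numpy as np
a,da=manip.camera("scene");b,db=manip.camera("top")
np.savez("v0.npz",a=a,da=da,b=b,db=db)
cv2.imwrite("pics/s0.png",a[...,::-1]);cv2.imwrite("pics/t0.png",b[...,::-1])
for n in("scene","top","wrist"):print(n,manip.camera_info(n))
print(manip.read_state(),manip.grip_depth)
```

```text
cell.py
pics
scene {'K': array([[453.2689014 ,   0.        , 252.94392704],
       [  0.        , 453.2689014 , 186.85665243],
       [  0.        ,   0.        ,   1.        ]]), 'rvec': array([ 2.25008042,  1.10929567, -0.39427659]), 'tvec': array([-322.89286577, -285.23259394, 1607.37038035])}
top {'K': array([[438.95485734,   0.        , 248.31989381],
       [  0.        , 438.95485734, 195.84281001],
       [  0.        ,   0.        ,   1.        ]]), 'rvec': array([ 1.98772148, -2.23414259,  0.23884252]), 'tvec': array([  33.15529685,  567.12974549, 1077.4934961 ])}
wrist {'K': array([[297.31863964,   0.        , 252.54222119],
       [  0.        , 297.31863964, 186.48389186],
       [  0.        ,   0.        ,   1.        ]]), 'mount': array([[ 9.86158774e-04, -9.71320993e-01, -2.37769966e-01,
         6.71264427e+01],
       [ 9.99999293e-01,  7.99939554e-04,  8.79673743e-04,
         4.25715816e-02],
       [-6.64243972e-04, -2.37770665e-01,  9.71321095e-01,
        -1.79902917e+02],
       [ 0.00000000e+00,  0.00000000e+00,  0.00000000e+00,
         1.00000000e+00]])}
{'clock': 0.1, 'joints': array([ 1.18541722e+00,  3.00432682e-01,  1.52148920e+00, -3.22234313e-06,
        1.32069058e+00, -6.65676620e-02]), 'qd': array([ 1.68152821e-04, -3.60237932e-05, -2.49654063e-03,  9.29692524e-04,
        1.62340269e-03, -2.19946094e-05]), 'effort': array([ 9.04480257e-04, -5.32647157e+01, -3.53282189e+01,  7.08872708e-02,
        2.35205685e-02, -9.26829762e-05]), 'eef_pos': array([172.29424726, 522.08349705, 204.94626766]), 'eef_rot': array([-3.14057489e+00, -6.47218890e-05,  2.82278197e+00]), 'wrist_force': array([ 0.70836789, -0.43324502, -0.07549713]), 'moment': array([ 0.01937828,  0.02065054, -0.03582099]), 'finger_force': 0.0, 'finger_gap': 93.8648861084822} -18.8
```

View pics/s0.png

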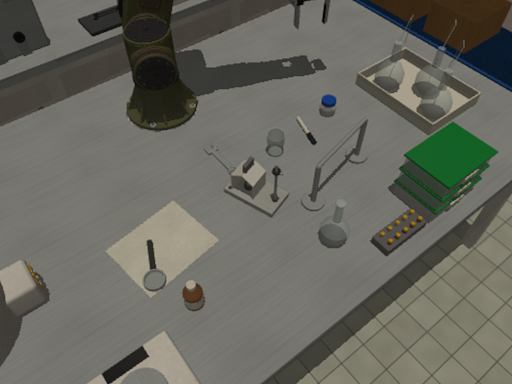

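View pics/t0.png

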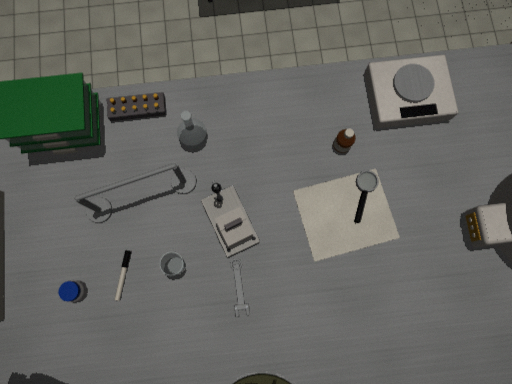

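The scene view has the cover at about (249,177), the collar at (276,172), the rail from (317,180) to (363,130), and the loupe's handle at (152,250) with its lens at (154,280). In the top view the cover is at (235,232), the collar at (217,188), the rail runs from (85,192) to (178,168), and the loupe's handle is at (361,207) with its lens at (367,182). Next I'll measure these.

Create h.py:
```python
import numpy as np,cv2
from cell import manip
from scipy.spatial.transform import Rotation as Ro
def ext(n):
    i=manip.camera_info(n);return i["K"],cv2.Rodrigues(i["rvec"])[0],np.array(i["tvec"])
def cloud(n,d):
    K,R,t=ext(n);v,u=np.mgrid[:384,:512]
    p=np.stack([(u-K[0,2])/K[0,0]*d,(v-K[1,2])/K[1,1]*d,d],-1)
    return (p-t)@R
def ray(n,uv,z):
    K,R,t=ext(n);c=-R.T@t
    d=R.T@np.array([(uv[0]-K[0,2])/K[0,0],(uv[1]-K[1,2])/K[1,1],1]);return c+d*(z-c[2])/d[2]
def proj(n,p):
    K,R,t=ext(n);q=R@np.array(p,float)+t;return (K@q)[:2]/q[2]
def tool():
    s=manip.read_state();return s,Ro.from_euler('xyz',s["eef_rot"]).as_matrix(),s["eef_pos"]
```

Run:
```python
from h import *
z=np.load("v0.npz")
for n,k,d in(("scene",'a','da'),("top",'b','db')):
    P=cloud(n,z[d]);I=z[k].astype(int);np.set_printoptions(precision=1,suppress=True)
    ok=z[d]>0
    r0={"top":(190,195,275,262),"scene":(222,150,300,215)}[n]
    sub=np.zeros((384,512),bool);sub[r0[1]:r0[3],r0[0]:r0[2]]=1
    H=P[...,2]
    print(n,"bench z",np.median(H[ok&(abs(H)<40)]))
    def st(name,m):
        m=m&ok; q=P[m]
        if len(q)<5:print(name,len(q));return
        rc=cv2.minAreaRect(q[:,:2].astype(np.float32)); print(name,len(q),"mean",q.mean(0),"zmax",np.percentile(q[:,2],[5,50,95]),"rect",rc)
    g=I.max(-1)
    st("fin",sub&(H>118)&(H<140)&(g<120) )
    # rail band
    rb={"top":(70,155,190,215),"scene":(305,115,372,215)}[n]
    s2=np.zeros_like(sub);s2[rb[1]:rb[3],rb[0]:rb[2]]=1
    st("rail",s2&(H>158)&(H<175))
    lb={"top":(345,165,385,230),"scene":(135,235,175,295)}[n]
    s3=np.zeros_like(sub);s3[lb[1]:lb[3],lb[0]:lb[2]]=1
    st("loupehandle",s3&(g<60)&(H>8)); st("loupe all",s3&(H>8))
    cb={"top":(205,175,230,210),"scene":(262,155,288,205)}[n]
    s4=np.zeros_like(sub);s4[cb[1]:cb[3],cb[0]:cb[2]]=1
    st("collar",s4&(g<60)&(H>100)); st("rodtop",s4&(H>165))
    st("plate",sub&(H>14)&(H<26))
    crop=cv2.resize(z[k][r0[1]-30:r0[3],r0[0]:r0[2],::-1],None,fx=5,fy=5,interpolation=2)
    cv2.imwrite(f"c_{n}.png",crop)
A=[cv2.imread(f"c_{n}.png") for n in("top","scene")];h=max(a.shape[0] for a in A)
o=np.hstack([cv2.copyMakeBorder(a,0,h-a.shape[0],0,10,0) for a in A]);print(o.shape)
o=cv2.resize(o,None,fx=.97,fy=.97) ;cv2.imwrite("pics/c.png",o)
```

```text
scene bench z 1.4028428155393788
fin 89 mean [503.7  15.4 128.2] zmax [120.2 129.4 133.3] rect ((525.8878173828125, 34.03219223022461), (100.76188659667969, 44.166141510009766), 30.664670944213867)
rail 362 mean [640.9 220.4 164.3] zmax [159.1 164.7 168.6] rect ((642.896728515625, 208.028564453125), (101.9559097290039, 340.56036376953125), 33.92312240600586)
loupehandle 130 mean [ 516.8 -331.9   19.6] zmax [13.4 20.1 23.7] rect ((514.1615600585938, -331.1258544921875), (11.087315559387207, 86.66484069824219), 66.55886840820312)
loupe all 512 mean [ 558.2 -351.6   14.4] zmax [ 8.4 13.3 22.4] rect ((531.1896362304688, -350.97796630859375), (58.41226577758789, 160.6543426513672), 77.66866302490234)
collar 54 mean [578.9  41.7 144.8] zmax [110.9 150.9 155.8] rect ((577.0113525390625, 43.539039611816406), (19.64381980895996, 21.016372680664062), 34.791629791259766)
rodtop 13 mean [576.1  43.3 173. ] zmax [166.8 174.7 176.7] rect ((574.9827880859375, 44.36314010620117), (5.708444595336914, 9.544452667236328), 50.01103591918945)
plate 1050 mean [530.6  21.3  20.8] zmax [16.4 20.8 24.5] rect
[... 612 characters left out ...]
6132812), 78.35081481933594)
loupe all 444 mean [ 553.8 -347.9   14.6] zmax [ 8.5 14.4 21.7] rect ((547.22265625, -336.7953186035156), (57.92349624633789, 147.4020233154297), 55.5950813293457)
collar 65 mean [575.5  43.3 150.2] zmax [142.5 151.6 159.9] rect ((577.599365234375, 43.69736862182617), (20.194915771484375, 21.057632446289062), 81.9420394897461)
rodtop 14 mean [577.4  43.5 172.7] zmax [166.4 172.7 177.3] rect ((577.5908203125, 43.95539093017578), (7.833754539489746, 6.6141133308410645), 38.58491897583008)
plate 1181 mean [518.2  29.2  19.7] zmax [15.9 19.6 23.2] rect ((517.2313232421875, 22.693016052246094), (170.48138427734375, 95.87820434570312), 18.748456954956055)
(485, 835, 3)
```

View pics/c.png

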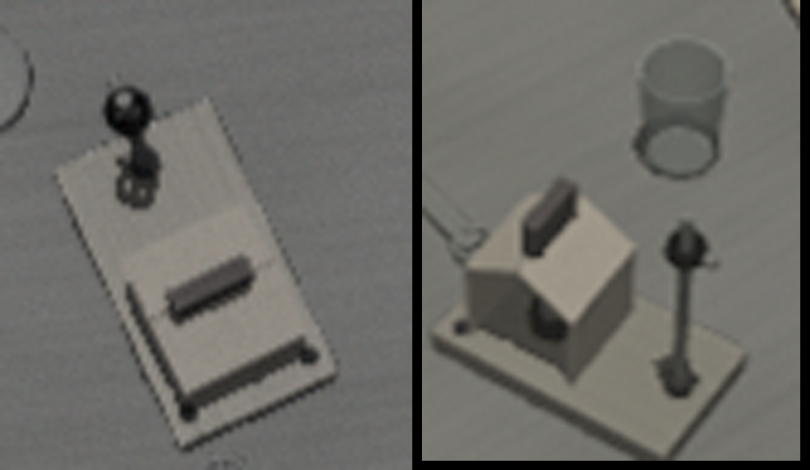

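The crops show the fin on the ridge, aligned across the plate's long axis, and a collar with a small thumbscrew near the rod top. The measurements agree with each other: the fin is 12x43 mm, the plate 170x96 mm, and the rod 90 mm from the fin. I'll work out the collar height and refine the loupe, then print the first move.

Add to h.py:
```python
def delta(p,yaw):
    s,R,t=tool();T=Ro.from_euler('xyz',[np.pi,0,yaw]).as_matrix()
    print("tcp",t.round(1),"rot",s["eef_rot"].round(3),"| d",(R.T@(np.array(p)-t)).round(1),"rv",Ro.from_matrix(R.T@T).as_rotvec().round(3))
```

Run:
```python
from h import *
np.set_printoptions(precision=1,suppress=True)
z=np.load("v0.npz")
ff=np.array([492.6,14.3]);rod=np.array([577.9,43.9])
for n,k in(("scene",'a'),("top",'b')):
    g=z[k].max(-1)
    print(n,[(h,proj(n,[*rod,h])) for h in(115,140,150,160,175)])
    u,v=proj(n,[*rod,150]).astype(int);print(u,v);print(g[v-14:v+16,u-9:u+10])
    P=cloud(n,z['d'+k])
# loupe: above-bench pixels in the two views
for n,k,b in(("scene",'a',(135,235,175,295)),("top",'b',(345,165,385,230))):
    P=cloud(n,z['d'+k]);m=np.zeros((384,512),np.uint8);m[b[1]:b[3],b[0]:b[2]]=1
    g=z[k].max(-1)
    d=(m>0)&(g<60);l,lab,st,c=cv2.connectedComponentsWithStats(d.astype(np.uint8))
    i=1+st[1:,4].argmax();q=np.argwhere(lab==i)[:,::-1]
    w=np.array([ray(n,x,18)[:2] for x in q]);r=cv2.minAreaRect(w.astype(np.float32));print(n,"handle",len(q),r)
    H=P[...,2];e=(m>0)&(H>8)&(H<18);q=P[e][:,:2];q=q[np.hypot(*(q-[582,-360]).T)<38];print("lens",cv2.minEnclosingCircle(q.astype(np.float32)),q.mean(0))
delta([*ff,215],1.90)
```

```text
scene [(115, array([275.8, 179.3])), (140, array([276.2, 173.4])), (150, array([276.3, 170.9])), (160, array([276.4, 168.5])), (175, array([276.6, 164.8]))]
276 170
[[122 123 113 104 102  93  79  74  72  72  86  93  99 110 117 117 121 120
  121]
 [120 119 119 120 119 115 109 105 105 104 110 114 116 119 121 120 120 120
  119]
 [120 117 117 116 118 118 119 120 120 119 119 118 117 119 120 120 119 119
  120]
 [117 116 116 116 118 119 118 117 117 117 117 119 120 119 120 119 120 120
  118]
 [116 117 117 118 118 117 117 116 117 119 119 119 120 119 119 120 120 120
  119]
 [118 118 117 117 117 117 117 118 119 119 119 119 119 119 120 120 120 121
  121]
 [116 117 118 117 117 118 119 119 118 117 119 118 119 118 119 120 120 120
  121]
 [117 117 117 119 119 119 118 118 119 120 120 120 118 119 121 121 121 120
  119]
 [117 117 119 118 119 118 118 119 120 123 122 120 120 120 120 120 119 118
  119]
 [118 119 119 118 118 118 119 112  99 100 103 113 120 120 120 119 118 117
  116]
 [120 119 117 119 119 120 121 110  81  71  78 106 122 119 119 118 117 117
  118]
 [118 119 118 118 118 121 106  78  63  65  6
[... 3881 characters left out ...]
20  53  48  24  15  21  17  30  70 121
  130]
 [131 134 128 130 132 128 126 124  82  54  51  44  28  23  27  33  74 132
  128]
 [134 133 132 131 131 131 128 117  50  66 102  53  47  47  45  43  74 131
  128]]
scene handle 138 ((514.86865234375, -330.8191833496094), (13.055005073547363, 88.76803588867188), 66.9366226196289)
lens ((577.9688110351562, -361.58697509765625), 32.66506576538086) [ 579.8 -361. ]
top handle 215 ((527.6868286132812, -332.52203369140625), (31.227127075195312, 118.20995330810547), 77.65658569335938)
lens ((578.0997924804688, -360.8207702636719), 34.68209457397461) [ 583.2 -360.6]
tcp [172.3 522.1 204.9] rot [-3.1 -0.   2.8] | d [-463.3 -381.8   -9.7] rv [-0.   0.   0.9]
```

Projecting the rod puts the collar centre at z ≈ 149, which I'll refine later from the wrist camera. The loupe origin is about (514.5,-331), with its x axis at -23.3°. Now I'll move to above the cover.

nudge_tcp([
  {"x": -30, "y": -25, "z": -5, "az": 0.07},
  {"x": -65, "y": -53, "z": -10, "az": 0.14},
  {"x": -100, "y": -81, "z": -10, "az": 0.21},
  {"x": -135, "y": -110, "z": -10, "az": 0.28},
  {"x": -170, "y": -140, "z": -10, "az": 0.35},
], jaw=44)

```text
clock: 0.6
eef_pos: [290.4, 334.4, 215.3]
eef_rot: [-3.141, 0.0, 2.47]
wrist_force: [0.6, 0.3, -0.4]
finger_gap: 57.2
finger_force: 0.0
```

```bash
python3 -c "
from h import *
delta([492.6,14.3,215],1.90)"
```

```text
tcp [290.4 334.4 215.3] rot [-3.141  0.     2.47 ] | d [-3.574e+02 -1.249e+02  3.000e-01] rv [-0.    0.    0.57]
```

nudge_tcp([
  {"x": -40, "y": -14, "az": 0.08},
  {"x": -80, "y": -28, "az": 0.16},
  {"x": -120, "y": -42, "az": 0.24},
  {"x": -160, "y": -56, "az": 0.32},
  {"x": -200, "y": -70, "az": 0.4},
])

```text
clock: 1.1
eef_pos: [404.0, 155.5, 215.4]
eef_rot: [-3.142, -0.0, 2.07]
wrist_force: [0.1, 0.6, 0.1]
finger_gap: 44.2
finger_force: 0.0
```

```bash
python3 -c "
from h import *
delta([492.6,14.3,215],1.90)"
```

```text
tcp [404.  155.5 215.4] rot [-3.142 -0.     2.07 ] | d [-166.4   10.3    0.4] rv [-0.   -0.    0.17]
```

nudge_tcp([
  {"x": -40, "y": 3, "az": 0.05},
  {"x": -80, "y": 5, "az": 0.1},
  {"x": -120, "y": 8, "az": 0.17},
  {"x": -150, "y": 10, "az": 0.17},
  {"x": -166, "y": 10, "az": 0.17},
])

```text
clock: 1.6
eef_pos: [492.7, 14.6, 215.0]
eef_rot: [-3.141, -0.0, 1.901]
wrist_force: [0.0, -0.4, 0.1]
finger_gap: 43.9
finger_force: 0.0
```

nudge_tcp([
  {},
  {},
])

```text
clock: 1.8
eef_pos: [491.6, 17.1, 215.3]
eef_rot: [-3.141, -0.0, 1.903]
wrist_force: [-0.1, -0.6, 1.1]
finger_gap: 44.0
finger_force: 0.0
```

Add to h.py:
```python
def wcam(name):
    s,R,t=tool();im,d=manip.camera("wrist");i=manip.camera_info("wrist")
    cv2.imwrite(name,im[...,::-1]);return im,d,R@i["mount"][:3,:3],R@i["mount"][:3,3]+t,i["K"]
def wray(uv,Rc,c,K,z):
    a=np.array([uv[0]-K[0,2],uv[1]-K[1,2]])/K[0,0];r=np.hypot(*a)+1e-9
    d=Rc@np.array([*(a/r*np.sin(r)),np.cos(r)]);return c+d*(z-c[2])/d[2]
def wproj(p,Rc,c,K):
    q=Rc.T@(np.array(p,float)-c);th=np.arctan2(np.hypot(q[0],q[1]),q[2]);return K[:2,2]+K[0,0]*th*q[:2]/np.hypot(q[0],q[1])
```

```bash
python3 -c "
from h import *
delta([492.6,14.3,215],1.90)
im,d,Rc,c,K=wcam('pics/w1.png');np.savez('w1.npz',im=im,d=d,Rc=Rc,c=c,K=K)
for p in([492.6,14.3,130],[577.9,43.9,175],[577.9,43.9,150],[577.9,43.9,120]):print(p,wproj(p,Rc,c,K))"
```

```text
tcp [491.6  17.1 215.3] rot [-3.141 -0.     1.903] | d [-3.   0.   0.3] rv [-0.    -0.     0.003]
[492.6, 14.3, 130] [251.06491051 192.78866851]
[577.9, 43.9, 175] [361.78625723 206.63198   ]
[577.9, 43.9, 150] [352.27555412 198.23827897]
[577.9, 43.9, 120] [342.73316667 189.90842272]
```

View pics/w1.png

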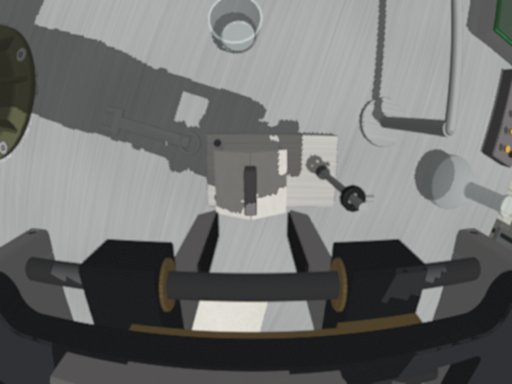

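The wrist view shows the fin upright at (251,190), within 3 px of the prediction and aligned with the fingers. The collar is at (352,198), which matches z ≈ 150. I'll quantify both before descending.

Run:
```python
from h import *
np.set_printoptions(precision=1,suppress=True)
w=np.load("w1.npz");Rc,c,K=w['Rc'],w['c'],w['K'];g=w['im'].max(-1)
def blob(b,th,k=0):
    m=np.zeros(g.shape,np.uint8);m[b[1]:b[3],b[0]:b[2]]=g[b[1]:b[3],b[0]:b[2]]<th
    if k:m=cv2.morphologyEx(m,cv2.MORPH_OPEN,cv2.getStructuringElement(2,(k,k)))
    n,l,s,ce=cv2.connectedComponentsWithStats(m);i=1+s[1:,4].argmax()
    return (l==i).astype(np.uint8),s[i],ce[i]
m,s,ce=blob((235,160,268,220),75);print("fin",s,ce,wray(ce,Rc,c,K,130));
q=np.argwhere(m)[:,::-1];W=np.array([wray(x,Rc,c,K,130)[:2] for x in q]);print(cv2.minAreaRect(W.astype(np.float32)))
m,s,ce=blob((325,175,380,225),60,11);print("collar",s,ce,cv2.minEnclosingCircle(np.argwhere(m)[:,::-1].astype(np.float32)))
f=np.array([577.9,43.9])
a=np.linspace(0,6.28,40)
for z in(140,145,150,155):
    pts=np.array([wproj([f[0]+12*np.cos(t),f[1]+12*np.sin(t),z+h],Rc,c,K) for t in a for h in(-5,5)])
    print(z,pts.min(0),pts.max(0),cv2.minEnclosingCircle(pts.astype(np.float32)))
H=c+0
v,u=np.nonzero(m);d=w['d'][v,u];
a2=np.stack([u-K[0,2],v-K[1,2]],1)/K[0,0];r=np.hypot(*a2.T);pc=np.c_[a2/r[:,None]*np.tan(r)[:,None]*d[:,None],d]
P=pc@Rc.T+c;print("depth pts",np.percentile(P,[5,50,95],axis=0))
k=(P[:,2]<164);print(np.histogram(P[:,2],bins=np.arange(136,182,2)))
```

```text
fin [244 166  12  39 408] [249.7 183.8] [488.7  22.  130. ]
((488.94580078125, 20.573450088500977), (10.044221878051758, 35.88520812988281), 19.198020935058594)Traceback (most recent call last):
  File "<stdin>", line 11, in <module>
  File "<stdin>", line 7, in blob
ValueError: attempt to get argmax of an empty sequence
```

Run:
```python
from h import *
np.set_printoptions(precision=1,suppress=True)
w=np.load("w1.npz");Rc,c,K=w['Rc'],w['c'],w['K'];g=w['im'].max(-1)
m=np.zeros(g.shape,np.uint8);m[175:225,325:380]=g[175:225,325:380]<70
m=cv2.morphologyEx(cv2.morphologyEx(m,cv2.MORPH_CLOSE,np.ones((7,7),np.uint8)),cv2.MORPH_OPEN,cv2.getStructuringElement(2,(13,13)))
q=np.argwhere(m)[:,::-1];print(len(q),q.min(0),q.max(0)+1,cv2.minEnclosingCircle(q.astype(np.float32)))
f=np.array([577.9,43.9]);a=np.linspace(0,6.28,40)
for z in(140,145,150,155):
    pts=np.array([wproj([f[0]+12*np.cos(t),f[1]+12*np.sin(t),z+h],Rc,c,K) for t in a for h in(-5,5)])
    print(z,pts.min(0),pts.max(0),cv2.minEnclosingCircle(pts.astype(np.float32)))
v,u=q[:,1],q[:,0];d=w['d'][v,u]
a2=np.stack([u-K[0,2],v-K[1,2]],1)/K[0,0];r=np.hypot(*a2.T);pc=np.c_[a2/r[:,None]*np.tan(r)[:,None]*d[:,None],d]
P=pc@Rc.T+c;print(np.histogram(P[:,2],bins=np.arange(136,182,2)))
```

```text
430 [341 186] [364 211] ((351.7249450683594, 197.5513458251953), 12.567694664001465)
140 [335.2 181.4] [362.7 209.3] ((348.7424621582031, 195.35218811035156), 14.023630142211914)
145 [336.6 182.6] [364.6 211. ] ((350.4271545410156, 196.80018615722656), 14.265935897827148)
150 [338.1 183.9] [366.6 212.8] ((352.1542663574219, 198.30148315429688), 14.516119956970215)
155 [339.6 185.2] [368.6 214.6] ((353.8860168457031, 199.8684539794922), 14.775940895080566)
(array([  0,   0,   0,   0,   5,  16,  22,  86, 210,  22,   3,   7,   9,
         9,   9,  10,   6,   7,   1,   0,   0,   0]), array([136, 138, 140, 142, 144, 146, 148, 150, 152, 154, 156, 158, 160,
       162, 164, 166, 168, 170, 172, 174, 176, 178, 180]))
```

nudge_tcp([
  {"x": -2},
  {"x": -3, "y": -1, "z": 25},
  {"x": -3, "y": -1, "z": 50},
  {"x": -3, "y": -1, "z": 75},
  {"x": -3, "y": -1, "z": 90},
])

```text
clock: 2.35
eef_pos: [491.3, 14.0, 123.9]
eef_rot: [-3.14, -0.001, 1.904]
wrist_force: [-0.6, 0.0, -0.1]
finger_gap: 44.1
finger_force: 0.0
```

```bash
python3 -c "
from h import *
delta([492.2,14.1,103],1.90)"
```

```text
tcp [491.3  14.  123.9] rot [-3.140e+00 -1.000e-03  1.904e+00] | d [-0.2  0.9 20.9] rv [-0.001 -0.001  0.004]
```

Three readings of the collar centre (148, 148.5 and 149) give z ≈ 148.5. Now I'll descend and grip the fin.

nudge_tcp([
  {"z": 10},
  {"z": 18},
  {"z": 20},
  {"z": 20},
  {"z": 20},
])

```text
clock: 2.85
eef_pos: [492.4, 13.3, 106.1]
eef_rot: [3.141, 0.0, 1.903]
wrist_force: [0.5, 0.4, 0.0]
finger_gap: 43.9
finger_force: 0.0
```

nudge_tcp([
  {},
  {},
  {},
  {},
  {},
], jaw=5, squeeze=30)

```text
clock: 3.35
eef_pos: [492.1, 13.2, 105.4]
eef_rot: [-3.141, -0.0, 1.903]
wrist_force: [0.2, 0.6, -1.8]
finger_gap: 11.8
finger_force: 30.0
```

nudge_tcp([
  {},
  {},
  {},
])

```text
clock: 3.65
eef_pos: [492.0, 13.3, 105.3]
eef_rot: [-3.141, -0.0, 1.903]
wrist_force: [-0.7, -0.1, -1.5]
finger_gap: 12.0
finger_force: 30.0
```

nudge_tcp([
  {"z": -8},
  {"z": -20},
  {"z": -35},
  {"z": -55},
  {"z": -75},
])

```text
clock: 4.15
eef_pos: [492.1, 13.3, 182.3]
eef_rot: [3.141, 0.0, 1.903]
wrist_force: [0.5, -0.4, -0.9]
finger_gap: 11.8
finger_force: 30.0
```

nudge_tcp([
  {"z": -20},
  {"z": -40},
  {"z": -60},
  {"z": -80},
  {"z": -95},
])

```text
clock: 4.65
eef_pos: [492.1, 13.3, 278.0]
eef_rot: [3.14, 0.001, 1.903]
wrist_force: [0.4, -0.0, -1.5]
finger_gap: 11.7
finger_force: 30.0
```

nudge_tcp([
  {},
  {},
])

```text
clock: 4.85
eef_pos: [492.0, 13.3, 275.6]
eef_rot: [3.141, 0.0, 1.903]
wrist_force: [0.4, -0.4, -2.1]
finger_gap: 11.5
finger_force: 30.0
```

```bash
python3 -c "
from h import *
delta([614.5,254,276],1.903-.103)
z=np.load('v0.npz');P=cloud('top',z['db']);H=P[...,2];s=np.zeros(H.shape,bool);s[155:215,70:190]=1
q=P[s&(H>158)&(H<172)][:,:2];r=cv2.minAreaRect(q.astype(np.float32));print(cv2.boxPoints(r));m=q.mean(0);U=np.linalg.svd(q-m,full_matrices=False)[2][0];t=(q-m)@U
k=abs((q-m)@[-U[1],U[0]])<9;print(m,U,np.degrees(np.arctan2(U[1],U[0])),np.percentile(t,[0,1,99,100]))
for b in range(-120,121,30):
  k=abs(t-b)<10;print(b,k.sum(),((q[k]-m)@[-U[1],U[0]]).mean().round(1))
b,d=manip.camera('top');P=cloud('top',d)
a,d2=manip.camera('scene');cv2.imwrite('pics/l1.png',np.hstack([b[100:300,60:320],a[60:260,180:440]])[...,::-1])
"
```

```text
tcp [492.   13.3 275.6] rot [3.141 0.    1.903] | d [187.7 194.3  -0.4] rv [0.    0.    0.103]
[[577.8928  375.90402]
 [635.1986  128.36435]
 [651.2147  132.07211]
 [593.90894 379.6118 ]]
[614.06495246 254.23333537] [-0.22235159  0.97496655] 102.84719066105133 [-127.39059224 -124.34119353  123.98996742  126.71276549]
-120 42 -0.1
-90 43 -0.2
-60 41 0.2
-30 42 0.3
0 42 0.1
30 42 0.1
60 42 0.0
90 45 -0.1
120 37 -0.5
```

View pics/l1.png

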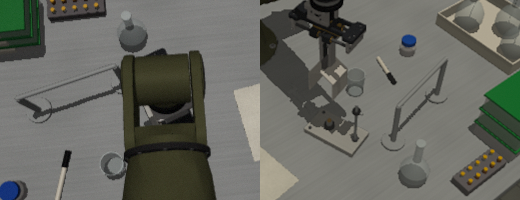

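The cover is in the gripper and clear, and the fitting is exposed at (330,123) in the right half. The collar is untouched. Next I'll carry the cover over the rail.

nudge_tcp([
  {"x": 10, "y": 10},
  {"x": 28, "y": 29, "az": 0.02},
  {"x": 50, "y": 52, "az": 0.04},
  {"x": 75, "y": 77, "az": 0.06},
  {"x": 100, "y": 104, "az": 0.08},
])

```text
clock: 5.45
eef_pos: [558.3, 143.8, 274.9]
eef_rot: [-3.141, -0.0, 1.822]
wrist_force: [0.3, -0.7, -0.9]
finger_gap: 12.0
finger_force: 30.0
```

nudge_tcp([
  {"x": 22, "y": 18, "az": 0.01},
  {"x": 42, "y": 36, "az": 0.028},
  {"x": 60, "y": 54, "az": 0.028},
  {"x": 74, "y": 68, "az": 0.028},
  {"x": 80, "y": 76, "az": 0.028},
])

```text
clock: 5.95
eef_pos: [611.6, 240.6, 274.0]
eef_rot: [-3.14, -0.0, 1.796]
wrist_force: [-0.6, 0.1, -1.4]
finger_gap: 11.7
finger_force: 30.0
```

nudge_tcp([
  {},
  {},
  {},
])

```text
clock: 6.25
eef_pos: [611.3, 237.9, 275.3]
eef_rot: [-3.141, 0.0, 1.794]
wrist_force: [0.2, 0.5, -1.7]
finger_gap: 11.9
finger_force: 30.0
```

```bash
python3 -c "
from h import *
delta([614.1,254.2,174],1.795)"
```

```text
tcp [611.3 237.9 275.3] rot [-3.141  0.     1.794] | d [ 15.3   6.4 101.3] rv [-0.     0.    -0.001]
```

nudge_tcp([
  {"x": 8, "y": 3},
  {"x": 15, "y": 6},
  {"x": 15, "y": 6, "z": 10},
  {"x": 15, "y": 6, "z": 30},
  {"x": 15, "y": 6, "z": 50},
])

```text
clock: 6.75
eef_pos: [613.9, 254.1, 224.1]
eef_rot: [-3.142, 0.0, 1.795]
wrist_force: [0.3, 0.8, -1.6]
finger_gap: 11.5
finger_force: 30.0
```

nudge_tcp([
  {"z": 10},
  {"z": 20},
  {"z": 30},
  {"z": 36},
  {"z": 38},
])

```text
clock: 7.25
eef_pos: [613.9, 254.0, 186.9]
eef_rot: [-3.141, 0.0, 1.795]
wrist_force: [-1.0, 0.3, -1.4]
finger_gap: 11.9
finger_force: 30.0
```

nudge_tcp([
  {},
  {},
])

```text
clock: 7.45
eef_pos: [614.2, 254.1, 188.0]
eef_rot: [3.141, -0.0, 1.795]
wrist_force: [-0.9, -1.1, -2.4]
finger_gap: 11.8
finger_force: 30.0
```

```bash
python3 -c "
from h import *
delta([614.1,254.2,173],1.795)
b,_=manip.camera('top')
a,d2=manip.camera('scene');cv2.imwrite('pics/l2.png',cv2.resize(np.hstack([b[120:280,50:250],a[80:240,270:430]])[...,::-1],None,fx=2.2,fy=2.2))"
```

```text
tcp [614.2 254.1 188. ] rot [ 3.141 -0.     1.795] | d [ 0.1 -0.1 15. ] rv [ 0.001 -0.    -0.   ]
```

View pics/l2.png

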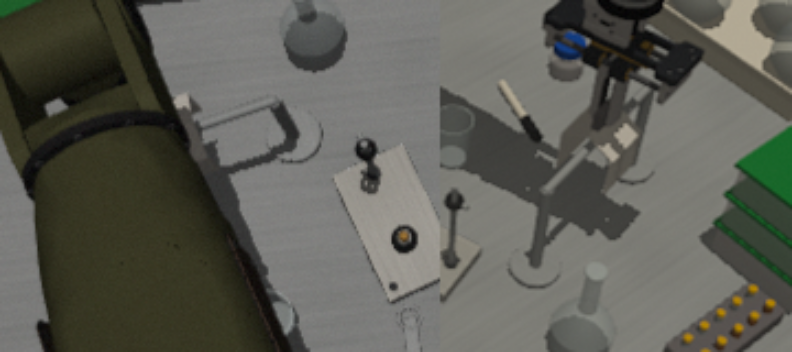

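The cover straddles the rail in the right half (rail entering at about (585,155)), well between the posts. The brass fitting is visible at (404,238). I'll lower onto the rail gently.

nudge_tcp([
  {"z": 4},
  {"z": 8},
  {"z": 11},
  {"z": 12},
  {"z": 13},
])

```text
clock: 8.05
eef_pos: [614.0, 254.0, 174.3]
eef_rot: [-3.141, 0.0, 1.795]
wrist_force: [0.1, -1.0, -2.5]
finger_gap: 11.7
finger_force: 30.0
```

nudge_tcp([
  {"z": 1},
  {"z": 1},
  {"z": 2},
  {"z": 2},
])

```text
clock: 8.45
eef_pos: [614.0, 254.1, 172.4]
eef_rot: [-3.142, 0.0, 1.795]
wrist_force: [0.4, 0.2, -2.9]
finger_gap: 11.9
finger_force: 30.0
```

nudge_tcp([
  {},
  {"z": 0.5},
  {"z": 0.5},
])

```text
clock: 8.75
eef_pos: [614.1, 254.1, 172.0]
eef_rot: [3.141, -0.0, 1.795]
wrist_force: [0.5, 0.6, -0.8]
finger_gap: 11.5
finger_force: 30.0
```

nudge_tcp([
  {"z": 0.7},
  {"z": 0.7},
])

```text
clock: 8.95
eef_pos: [614.3, 254.2, 171.8]
eef_rot: [3.14, -0.0, 1.795]
wrist_force: [1.4, 0.6, 3.0]
finger_gap: 11.7
finger_force: 30.0
```

nudge_tcp([
  {"z": 0.7},
  {"z": 0.7},
])

```text
clock: 9.15
eef_pos: [614.5, 254.2, 171.7]
eef_rot: [3.139, -0.0, 1.795]
wrist_force: [0.1, -0.5, 6.5]
finger_gap: 12.1
finger_force: 30.0
```

nudge_tcp([
  {"z": 0.7},
  {"z": 0.7},
])

```text
clock: 9.35
eef_pos: [614.5, 254.2, 171.6]
eef_rot: [3.139, -0.0, 1.795]
wrist_force: [-1.2, -0.5, 11.7]
finger_gap: 11.7
finger_force: 30.0
```

Contact is at z ≈ 172, the expected height. I'll ease back, release and rise.

nudge_tcp([
  {"z": -1.5},
  {"z": -1.5},
], squeeze=5)

```text
clock: 9.55
eef_pos: [614.2, 254.1, 171.8]
eef_rot: [3.141, -0.0, 1.795]
wrist_force: [-0.3, 0.0, 5.0]
finger_gap: 12.3
finger_force: 5.0
```

nudge_tcp([
  {},
  {},
  {},
  {},
], jaw=36)

```text
clock: 9.95
eef_pos: [613.9, 254.0, 171.1]
eef_rot: [-3.141, 0.0, 1.795]
wrist_force: [-0.4, 0.8, -0.5]
finger_gap: 35.4
finger_force: 0.0
```

nudge_tcp([
  {"z": -6},
  {"z": -20},
  {"z": -45},
  {"z": -75},
  {"z": -105},
])

```text
clock: 10.45
eef_pos: [613.9, 254.0, 278.9]
eef_rot: [3.141, -0.0, 1.795]
wrist_force: [-0.2, -0.2, 0.6]
finger_gap: 35.9
finger_force: 0.0
```

```bash
python3 -c "
from h import *
delta([514.5+10*.918,-331-10*.397,200],0)
im,d,Rc,c,K=wcam('w2.png')
b,_=manip.camera('top')
a,d2=manip.camera('scene');cv2.imwrite('pics/l3.png',np.hstack([cv2.resize(im,None,fx=.83,fy=.83)[:318],cv2.resize(a[80:240,270:430],(318,318))])[...,::-1])"
```

```text
tcp [613.9 254.  278.9] rot [ 3.141 -0.     1.795] | d [-554.2 -218.9   78.6] rv [ 1.000e-03 -1.000e-03  1.795e+00]
```

View pics/l3.png

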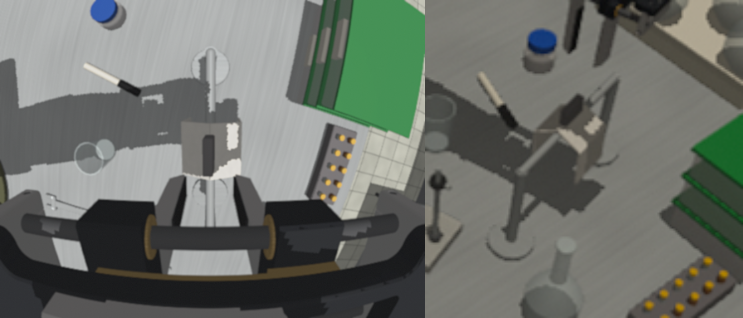

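The cover hangs astride the rail mid-span, and the wrist view shows it square at (210,148) with the rail on both sides. Next I'll go to the loupe, with tool yaw ≈ -0.405 so the fingers close across the handle and joint 6 stays near 1.4.

nudge_tcp([
  {"x": -20, "y": -8, "az": 0.14},
  {"x": -60, "y": -24, "az": 0.28},
  {"x": -105, "y": -41, "az": 0.42},
  {"x": -150, "y": -59, "az": 0.56},
  {"x": -195, "y": -77, "az": 0.7},
], jaw=50)

```text
clock: 11.1
eef_pos: [581.3, 45.1, 275.8]
eef_rot: [-3.141, 0.001, 1.089]
wrist_force: [0.6, -0.1, -0.1]
finger_gap: 50.0
finger_force: 0.0
```

```bash
python3 -c "
from h import *
delta([524,-335,215],-.405)"
```

```text
tcp [581.3  45.1 275.8] rot [-3.141e+00  1.000e-03  1.089e+00] | d [-363.4  125.3   60.9] rv [-0.000e+00  1.000e-03  1.494e+00]
```

nudge_tcp([
  {"x": -38, "y": 13, "az": 0.15},
  {"x": -76, "y": 26, "az": 0.3},
  {"x": -114, "y": 39, "z": 5, "az": 0.45},
  {"x": -152, "y": 52, "z": 10, "az": 0.6},
  {"x": -190, "y": 65, "z": 15, "az": 0.75},
])

```text
clock: 11.6
eef_pos: [552.2, -153.3, 260.7]
eef_rot: [-3.141, 0.001, 0.339]
wrist_force: [0.7, -0.5, -0.7]
finger_gap: 49.8
finger_force: 0.0
```

```bash
python3 -c "
from h import *
delta([524,-335,215],-.405)"
```

```text
tcp [ 552.2 -153.3  260.7] rot [-3.141e+00  1.000e-03  3.390e-01] | d [-86.9 162.1  45.7] rv [-0.     0.001  0.744]
```

nudge_tcp([
  {"x": -18, "y": 34, "z": 10, "az": 0.15},
  {"x": -36, "y": 68, "z": 20, "az": 0.3},
  {"x": -54, "y": 102, "z": 30, "az": 0.45},
  {"x": -72, "y": 136, "z": 40, "az": 0.6},
  {"x": -87, "y": 162, "z": 45, "az": 0.74},
])

```text
clock: 12.1
eef_pos: [524.7, -335.4, 214.6]
eef_rot: [-3.141, 0.002, -0.402]
wrist_force: [0.2, 0.2, 0.7]
finger_gap: 49.9
finger_force: 0.0
```

nudge_tcp([
  {},
  {},
])

```text
clock: 12.3
eef_pos: [525.5, -333.6, 215.7]
eef_rot: [-3.141, 0.001, -0.394]
wrist_force: [0.3, 0.2, 0.7]
finger_gap: 50.0
finger_force: 0.0
```

```bash
python3 -c "
from h import *
delta([524,-335,215],-.405)
im,d,Rc,c,K=wcam('pics/w3.png');np.savez('w3.npz',im=im,d=d,Rc=Rc,c=c,K=K)
for p in([524,-335,20],[514.5,-331,20],[582,-360,7]):print(p,wproj(p,Rc,c,K))"
```

```text
tcp [ 525.5 -333.6  215.7] rot [-3.141e+00  1.000e-03 -3.940e-01] | d [-0.9  1.8  0.7] rv [-0.     0.001  0.011]
[524, -335, 20] [254.31062936 170.46618312]
[514.5, -331, 20] [254.25815809 178.30232127]
[582, -360, 7] [254.97657522 120.91524556]
```

View pics/w3.png

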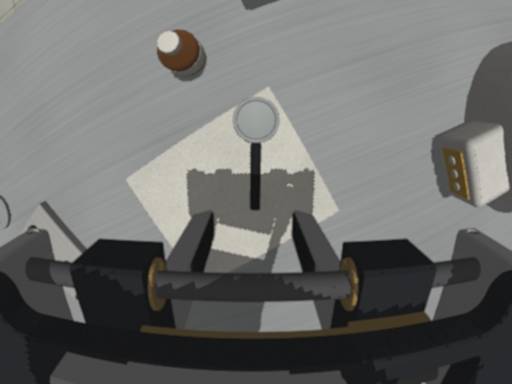

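The loupe is upright in view, with the handle from (255,143) to (255,210) and the lens at (256,120), close to the prediction. The amber bottle at (180,55) is clear. I'll refine the position from this view.

Run:
```python
from h import *
w=np.load("w3.npz");Rc,c,K=w['Rc'],w['c'],w['K'];g=w['im'].max(-1)
m=np.zeros(g.shape,np.uint8);m[135:220,240:270]=g[135:220,240:270]<45
n,l,s,ce=cv2.connectedComponentsWithStats(m);i=1+s[1:,4].argmax();print(s[i])
W=np.array([wray(x,Rc,c,K,20)[:2] for x in np.argwhere(l==i)[:,::-1]]);r=cv2.minAreaRect(W.astype(np.float32));print(r)
U=np.linalg.svd(W-W.mean(0),full_matrices=False)[2][0];print("angle",np.degrees(np.arctan2(*U[::-1])))
L=wray((256.3,120),Rc,c,K,10)[:2];o=np.array(r[0]);print("lens",L,np.hypot(*(L-o)),np.degrees(np.arctan2(*(L-o)[::-1])))
a=np.radians(-23.5);delta([*(o+11*np.array([np.cos(a),np.sin(a)])),3],a)
```

```text
[251 144   9  66 539]
((515.3845825195312, -332.4955139160156), (10.505067825317383, 86.15494537353516), 67.39715576171875)
angle 156.70842813365073
lens [ 582.51284735 -362.03190634] 73.33895565771938 -23.74946295784948
tcp [ 525.9 -333.   216.2] rot [-3.141e+00  1.000e-03 -3.930e-01] | d [  1.2   3.8 213.2] rv [-0.     0.001  0.017]
```

The lens-to-origin distance comes out at 73.3 mm (74 expected), and the yaw is about -23.4°. Descending now.

nudge_tcp([
  {"x": 1, "y": 4, "z": 30, "az": 0.017},
  {"x": 1, "y": 4, "z": 70, "az": 0.017},
  {"x": 1, "y": 4, "z": 110, "az": 0.017},
  {"x": 1, "y": 4, "z": 145, "az": 0.017},
  {"x": 1, "y": 4, "z": 170, "az": 0.017},
])

```text
clock: 12.85
eef_pos: [525.1, -335.9, 44.3]
eef_rot: [-3.141, 0.002, -0.409]
wrist_force: [0.7, -0.6, 0.4]
finger_gap: 50.4
finger_force: 0.0
```

nudge_tcp([
  {"z": 10},
  {"z": 15},
  {"z": 15},
  {"z": 15},
])

```text
clock: 13.25
eef_pos: [525.9, -338.0, 32.9]
eef_rot: [3.141, -0.002, -0.412]
wrist_force: [-0.1, 0.2, 0.4]
finger_gap: 49.7
finger_force: 0.0
```

```bash
python3 -c "
from h import *
delta([525.5,-336.9,3],-.408)"
```

```text
tcp [ 525.9 -338.    32.9] rot [ 3.141e+00 -2.000e-03 -4.120e-01] | d [-0.9 -0.8 29.9] rv [ 0.    -0.002 -0.004]
```

nudge_tcp([
  {"y": -0.5, "z": 10},
  {"y": -0.5, "z": 18},
  {"y": -0.5, "z": 24},
  {"y": -0.5, "z": 26},
  {"y": -0.5, "z": 26},
])

```text
clock: 13.75
eef_pos: [525.3, -337.2, 4.9]
eef_rot: [-3.141, 0.001, -0.412]
wrist_force: [0.0, -0.4, -0.1]
finger_gap: 49.7
finger_force: 0.0
```

nudge_tcp([
  {},
  {},
])

```text
clock: 13.95
eef_pos: [525.6, -337.4, 5.7]
eef_rot: [3.141, -0.001, -0.412]
wrist_force: [-0.3, 0.2, -0.0]
finger_gap: 50.2
finger_force: 0.0
```

```bash
python3 -c "
from h import *
delta([525.5,-336.9,3],-.408)"
```

```text
tcp [ 525.6 -337.4    5.7] rot [ 3.141e+00 -1.000e-03 -4.120e-01] | d [-0.3 -0.5  2.7] rv [ 0.    -0.001 -0.004]
```

nudge_tcp([
  {"z": 2},
  {"z": 2.7},
  {"z": 2.7},
])

```text
clock: 14.25
eef_pos: [525.4, -337.3, 2.5]
eef_rot: [-3.142, 0.0, -0.412]
wrist_force: [-0.5, 0.5, 0.8]
finger_gap: 49.7
finger_force: 0.0
```

nudge_tcp([
  {},
  {},
  {},
  {},
  {},
], jaw=6, squeeze=40)

```text
clock: 14.75
eef_pos: [525.4, -337.3, 2.7]
eef_rot: [3.142, -0.0, -0.412]
wrist_force: [0.7, 0.3, 1.2]
finger_gap: 14.0
finger_force: 38.8
```

nudge_tcp([
  {},
  {},
  {},
])

```text
clock: 15.05
eef_pos: [525.4, -337.3, 2.7]
eef_rot: [3.142, -0.0, -0.412]
wrist_force: [0.3, -0.6, 0.5]
finger_gap: 13.4
finger_force: 40.0
```

```bash
python3 -c "
from h import *
delta([525.5,-336.9,3],-.408)"
```

```text
tcp [ 525.4 -337.3    2.7] rot [ 3.142 -0.    -0.412] | d [-0.1 -0.4 -0.3] rv [ 0.    -0.    -0.004]
```

Gripped at 14.0 mm. I'll lift gently, then travel high.

nudge_tcp([
  {"z": -8},
  {"z": -20},
  {"z": -40},
  {"z": -65},
  {"z": -95},
])

```text
clock: 15.55
eef_pos: [525.2, -337.2, 99.1]
eef_rot: [-3.142, 0.0, -0.412]
wrist_force: [-0.1, 0.4, -1.5]
finger_gap: 14.0
finger_force: 40.0
```

nudge_tcp([
  {"z": -30},
  {"z": -60},
  {"z": -85},
  {"z": -105},
  {"z": -115},
])

```text
clock: 16.05
eef_pos: [525.7, -337.5, 215.7]
eef_rot: [3.141, -0.003, -0.412]
wrist_force: [0.5, 0.4, -1.4]
finger_gap: 13.4
finger_force: 40.0
```

```bash
python3 -c "
from h import *
delta([433.5,-6,215],.33)"
```

```text
tcp [ 525.7 -337.5  215.7] rot [ 3.141e+00 -3.000e-03 -4.120e-01] | d [-2.173e+02 -2.668e+02 -2.000e-01] rv [ 0.002 -0.003 -0.742]
```

nudge_tcp([
  {"x": -10, "y": -13, "az": -0.04},
  {"x": -30, "y": -37, "az": -0.1},
  {"x": -55, "y": -67, "az": -0.18},
  {"x": -82, "y": -100, "az": -0.28},
  {"x": -110, "y": -135, "az": -0.38},
])

```text
clock: 16.55
eef_pos: [477.8, -168.2, 212.5]
eef_rot: [-3.141, 0.0, -0.029]
wrist_force: [0.8, 0.3, 0.0]
finger_gap: 13.8
finger_force: 40.0
```

```bash
python3 -c "
from h import *
delta([433.5,-6,215],.33)"
```

```text
tcp [ 477.8 -168.2  212.5] rot [-3.141  0.    -0.029] | d [ -48.9 -160.9   -2.4] rv [-0.     0.    -0.359]
```

nudge_tcp([
  {"x": -11, "y": -38, "az": -0.09},
  {"x": -24, "y": -75, "az": -0.18},
  {"x": -35, "y": -110, "az": -0.26},
  {"x": -43, "y": -140, "az": -0.32},
  {"x": -49, "y": -158, "az": -0.35},
])

```text
clock: 17.05
eef_pos: [434.0, -8.3, 212.9]
eef_rot: [-3.142, -0.0, 0.321]
wrist_force: [0.2, -0.1, -0.6]
finger_gap: 13.3
finger_force: 40.0
```

nudge_tcp([
  {},
  {},
])

```text
clock: 17.25
eef_pos: [434.9, -10.2, 212.8]
eef_rot: [3.141, -0.0, 0.318]
wrist_force: [-0.4, -0.3, -1.4]
finger_gap: 13.9
finger_force: 40.0
```

```bash
python3 -c "
from h import *
delta([433.5,-6,144.2],.33)"
```

```text
tcp [434.9 -10.2 212.8] rot [ 3.141 -0.     0.318] | d [-0.  -4.5 68.6] rv [ 0.    -0.    -0.012]
```

nudge_tcp([
  {"y": -4, "z": 10, "az": -0.01},
  {"y": -4, "z": 28, "az": -0.01},
  {"y": -4, "z": 46, "az": -0.01},
  {"y": -4, "z": 60, "az": -0.01},
  {"y": -4, "z": 66, "az": -0.01},
])

```text
clock: 17.75
eef_pos: [432.9, -6.8, 144.8]
eef_rot: [-3.141, 0.002, 0.327]
wrist_force: [0.7, -0.1, -0.9]
finger_gap: 13.7
finger_force: 40.0
```

nudge_tcp([
  {},
  {},
  {},
])

```text
clock: 18.05
eef_pos: [433.9, -6.4, 147.2]
eef_rot: [3.141, -0.001, 0.328]
wrist_force: [0.3, -0.5, -0.5]
finger_gap: 14.0
finger_force: 40.0
```

```bash
python3 -c "
from h import *
delta([433.5,-6,144.2],.33)
a,da=manip.camera('scene');b,db=manip.camera('top');s=manip.read_state();im,d,Rc,c,K=wcam('w4.png')
np.savez('v4.npz',a=a,da=da,b=b,db=db,im=im,d=d,Rc=Rc,c=c,K=K)
for p in([492.6,14.3,148.5],[577.9,43.9,148.5]):print(proj('scene',p),proj('top',p),wproj(p,Rc,c,K))
o=np.hstack([cv2.resize(a[130:210,220:320],(400,320)),cv2.resize(im[60:220,150:390],(400,267)) [:, :].copy() if 0 else cv2.resize(im[60:252,132:372],(400,320))])
cv2.imwrite('pics/f1.png',o[...,::-1])"
```

```text
tcp [433.9  -6.4 147.2] rot [ 3.141e+00 -1.000e-03  3.280e-01] | d [-0.3 -0.5  3. ] rv [ 0.    -0.001 -0.002]
[248.38646047 157.71029836] [232.05321845 220.92060282] [250.23436415 127.85389909]
[276.26547606 171.31352933] [215.92322715 187.38798053] [249.51651954 -13.67151375]
```

View pics/f1.png

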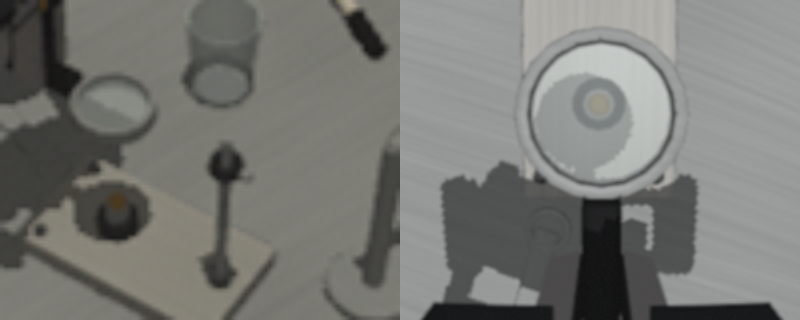

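Left half: the lens is at scene pixel ≈ (248.3,156.8) over the fitting, where the prediction is (248.4,157). Right half: the fitting's cone is seen through the lens at ≈ (250.8,122.4) and the ring centre is at (253.2,127.2). I'll quantify centring and level.

Run:
```python
from h import *
np.set_printoptions(precision=2,suppress=True)
w=np.load("v4.npz");Rc,c,K=w['Rc'],w['c'],w['K'];im=w['im'].astype(int)
b=im[100:150,215:290];m=((b[...,0]-b[...,2])>25).astype(np.uint8)
q=np.argwhere(m)[:,::-1]+[215,100];print("brass",len(q),q.mean(0) if len(q) else 0)
fp=wray((250.8,122.4),Rc,c,K,53);print("fitting",fp)
print("brass",wray(q.mean(0),Rc,c,K,53) if len(q) else 0)
# ring via wrist depth, heights 140..165
v,u=np.mgrid[:384,:512];a=np.stack([u-K[0,2],v-K[1,2]],-1)/K[0,0];r=np.hypot(a[...,0],a[...,1])+1e-9
P=np.concatenate([a/r[...,None]*np.tan(r)[...,None],np.ones(r.shape+(1,))],-1)*w['d'][...,None]@Rc.T+c
near=np.hypot(P[...,0]-492.6,P[...,1]-14.3)<36
k=near&(P[...,2]>135)&(P[...,2]<172);Q=P[k];print(len(Q),cv2.minEnclosingCircle(Q[:,:2].astype(np.float32)),np.percentile(Q[:,2],[5,50,95]))
px=np.argwhere(k)[:,::-1].astype(np.float32);e=cv2.fitEllipse(cv2.convexHull(px));print(e,wray(e[0],Rc,c,K,151.5))
A=np.c_[Q[:,:2]-Q[:,:2].mean(0),np.ones(len(Q))];print("plane",np.linalg.lstsq(A,Q[:,2],rcond=None)[0])
for n,kk in(("scene",'a'),("top",'b')):
    P=cloud(n,w['d'+kk]);k=(np.hypot(P[...,0]-492.6,P[...,1]-14.3)<36)&(P[...,2]>135)&(P[...,2]<165)
    if k.sum()<20: print(n,k.sum());continue
    px=np.argwhere(k)[:,::-1].astype(np.float32);e=cv2.fitEllipse(cv2.convexHull(px));Q=P[k]
    A=np.c_[Q[:,:2]-Q[:,:2].mean(0),np.ones(len(Q))]
    print(n,k.sum(),e,ray(n,e[0],151.5),np.percentile(Q[:,2],[5,50,95]),"plane",np.linalg.lstsq(A,Q[:,2],rcond=None)[0])
# fitting in scene/top by brass colour
for n,kk in(("scene",'a'),("top",'b')):
    I=w[kk].astype(int);p=proj(n,[492.6,14.3,53]).astype(int);s=I[p[1]-8:p[1]+9,p[0]-8:p[0]+9];m=(s[...,0]-s[...,2])>30
    if m.any():
        c2=np.argwhere(m)[:,::-1].mean(0)+p-8;print(n,"brass",m.sum(),c2,ray(n,c2,51))
delta([433.5,-6,144.2],.33)
```

```text
brass 0 0
fitting [493.53  14.86  53.  ]
brass 0
8701 ((490.1595458984375, 12.51164436340332), 33.112342834472656) [152.74 154.48 160.13]
((251.85850524902344, 133.4328155517578), (102.98613739013672, 117.60240173339844), 4.08344030380249) [489.91  12.35 151.5 ]
plane [ -0.04  -0.01 155.8 ]
scene 337 ((247.0736541748047, 155.94137573242188), (18.999515533447266, 22.808032989501953), 99.80328369140625) [487.33  13.78 151.5 ] [149.56 155.5  161.35] plane [ -0.04   0.01 155.56]
top 0
scene brass 10 [249.  179.8] [491.79  15.78  51.  ]
tcp [433.8  -6.3 147. ] rot [ 3.14 -0.    0.33] | d [-0.2 -0.4  2.8] rv [ 0. -0. -0.]
```

Run:
```python
from h import *
np.set_printoptions(precision=2,suppress=True)
w=np.load("v4.npz");Rc,c,K=w['Rc'],w['c'],w['K']
v,u=np.mgrid[:384,:512];a=np.stack([u-K[0,2],v-K[1,2]],-1)/K[0,0];r=np.hypot(a[...,0],a[...,1])+1e-9
P=np.concatenate([a/r[...,None]*np.tan(r)[...,None],np.ones(r.shape+(1,))],-1)*w['d'][...,None]@Rc.T+c
ax=np.array([np.cos(.328),np.sin(.328)]);o=np.array([492.6,14.3])
X=(P[...,:2]-o)@ax;Y=(P[...,:2]-o)@[-ax[1],ax[0]];Z=P[...,2]
k=(Z>135)&(Z<175)&(abs(Y)<45)&(X>-28)&(X<45)
for y in range(-36,37,6):
    q=k&(abs(Y-y)<1)&(abs(X)<4);print("y",y,q.sum(),np.median(Z[q]) if q.any() else 0,end=" ; ")
print()
for x in range(-60,37,6):
    q=(Z>135)&(Z<175)&(abs(X-x)<1)&(abs(Y)<4);print("x",x,q.sum(),np.median(Z[q]) if q.any() else 0,end=" ; ")
print("\nextents X",X[k&(abs(Y)<4)].max(),"Y",Y[k&(abs(X)<6)].min(),Y[k&(abs(X)<6)].max())
q=k&(np.hypot(X,Y)<22);A=np.c_[X[q],Y[q],np.ones(q.sum())];print("glass plane",np.linalg.lstsq(A,Z[q],rcond=None)[0])
print("visual ring",wray((253.2,127.2),Rc,c,K,151.5), wray((253.2,127.2),Rc,c,K,158))
```

```text
y -36 0 0 ; y -30 39 158.89175610853422 ; y -24 45 153.4929881508996 ; y -18 43 153.8642547347379 ; y -12 42 154.44549877007353 ; y -6 56 154.9789237091059 ; y 0 42 155.04248824141953 ; y 6 47 154.70397644115914 ; y 12 56 154.50136128044306 ; y 18 49 153.38798106889564 ; y 24 68 158.40537935188686 ; y 30 0 0 ; y 36 0 0 ; 
x -60 41 165.0439741789338 ; x -54 44 165.1421091666055 ; x -48 44 165.09558014272204 ; x -42 50 165.18194696060368 ; x -36 50 165.1648455802635 ; x -30 65 164.19155544429427 ; x -24 70 154.58226284541104 ; x -18 42 153.63314217791591 ; x -12 44 154.29262130749095 ; x -6 56 154.61537159121482 ; x 0 55 155.08854555900044 ; x 6 41 154.86206842129337 ; x 12 55 154.48492894362064 ; x 18 54 153.83816258917398 ; x 24 49 153.32503695321412 ; x 30 23 158.4948246834062 ; x 36 0 0 ; 
extents X 30.138765772375777 Y -30.841991131216876 28.83852644029314
glass plane [  0.    -0.01 154.06]
visual ring [493.65  12.79 151.5 ] [493.89  12.89 158.  ]
```

The handle and ring are level: handle top 165.1 along its length, ring top 158.5 on all sides. The lens middle is at 151.5, about 1 mm off centre. I'll make a final trim of down 2.9 mm and about 1 mm sideways.

nudge_tcp([
  {"x": 0.3, "y": -0.5, "z": 1},
  {"x": 0.5, "y": -1, "z": 2},
  {"x": 0.7, "y": -1, "z": 2.8},
  {"x": 0.7, "y": -1, "z": 2.8},
  {"x": 0.7, "y": -1, "z": 2.8},
])

```text
clock: 18.7
eef_pos: [433.9, -5.1, 143.8]
eef_rot: [-3.142, 0.0, 0.328]
wrist_force: [0.3, 1.0, -1.2]
finger_gap: 13.8
finger_force: 40.0
```

nudge_tcp([
  {},
  {},
  {},
  {},
  {},
])

```text
clock: 19.2
eef_pos: [433.9, -5.1, 143.8]
eef_rot: [3.142, 0.0, 0.328]
wrist_force: [-0.1, 0.2, -1.6]
finger_gap: 13.8
finger_force: 40.0
```

```bash
python3 -c "
from h import *
delta([434.5,-5.1,144.2],.33)"
```

```text
tcp [433.9  -5.1 143.8] rot [3.142 0.    0.328] | d [ 0.6  0.2 -0.4] rv [ 0.     0.    -0.002]
```

```bash
python3 -c "
from h import *
a,_=manip.camera('scene');cv2.imwrite('pics/f2.png',cv2.resize(a[80:320,130:430],(750,600))[...,::-1]);s=manip.read_state();print(abs(s['qd']).max(),s['clock'],s['eef_pos'])"
```

```text
0.0018054758353320238 19.25 [433.93948152  -5.0974178  143.85361474]
```

View pics/f2.png

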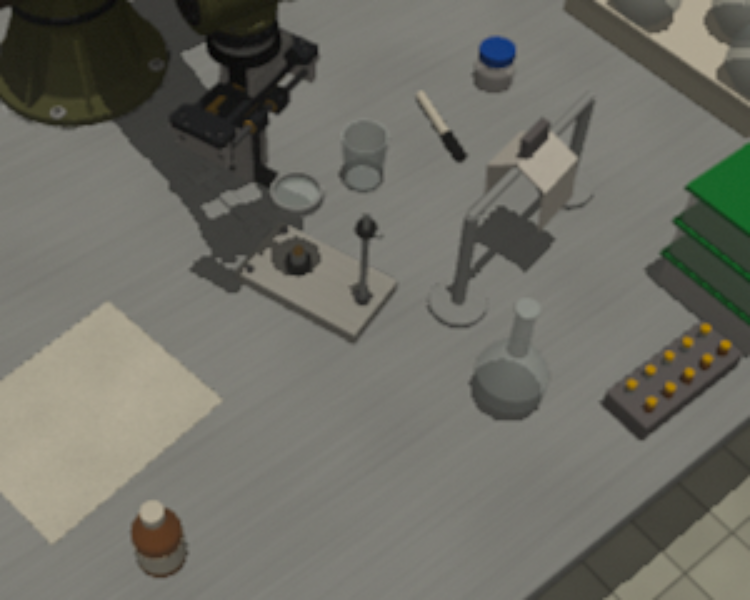

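The picture confirms it: the cover hangs on the rail at (530,170), the lens is at (297,192) above the fitting at (297,260), and the collar at (366,228) has not moved. The beaker, flask and amber bottle are all standing.

```bash
python3 -c "
from cell import manip
print(manip.sign_off())"
```

```text
the job is handed in; nothing more can be done
None
```

The job is handed in at about 19 s: the cover hangs freely astride the rail near mid-span, and the loupe is held still and level over the fitting, within about 1 mm of centre, at my measured collar height (148.5 mm, good to about 2 mm).

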